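# Set the swivel jig to its long scale line and lock it

## Robot

A 6-joint arm with a two-finger parallel gripper is mounted at the origin on the work surface. World frame = base frame: x ahead of the robot, y to its left, z up, the work surface at z = 0. Lengths are in m, angles in rad, forces in N, time in s.
With the tool pointing down it reaches from about 0.4 to 0.825 m from the base axis. Payload 7 kg.
Tool frame: the origin (TCP) lies at the centre of the arm's flange, where the gripper is bolted on; the fingertips stand 178 mm ahead of it and the grasp point (between the pads) lies 159 mm ahead of it; x points along the fingers, y is the direction in which the jaws open and shut, and the axes are right-handed (so a half turn about x gives the same grasp; the last joint's range is limited). The gripper opens to 88 mm and grips with 3 to 60 N. Pads are 19 mm wide; open, the fingers measure 130 mm over their backs; the gripper's body (78 mm by 193 mm) begins 47 mm behind the grasp point.
Start: joints at [1.506, 0.359, 0.012, 0, -1.224, -0.288], TCP at [0.233, 0.633, 0.405] pointing down, gripper open.
Joint ranges: [-3.07, 3.07], [-1.43, 2.12], [-1.02, 1.25], [-3.03, 1.67], [-3.05, -0], [-3.03, 3.03]. Speed limits (rad/s): [2.39, 2.39, 3.01, 3.14, 3.14, 3.14].

## Interface

Orientations are given as [roll, pitch, yaw] about the fixed x, y, z axes, in that order (R = Rz(yaw) Ry(pitch) Rx(roll)).
In Python, from station import status, viewer, arm gives the robot as it stands. The module is installed in compiled form; this text tells all that it offers.
- The arm moves only by the tool apply_moves, never from a script. Its argument "commands" is a list of rows, each an object of numbers: "dx", "dy", "dz": the shift along the world's x, y, z in mm; "spin": the turn about the world's z in degrees; "hand": the closure, from 0 (fully open) to 1 (shut). A call has exactly 5 rows; each row shifts and turns the commanded pose from where the row before left it; what a row does not reach is not made up. A row lasts 1/8 s, in which the tool goes at most 62.5 mm and 10.7 degrees, less where a joint would pass 70% of its speed; a pose out of reach is approached as far as the arm can. A call is refused whole if a number of a shift passes 62.5 or a number of a turn 10.7, either way. A call with a gripper value outside its range is refused whole. The fingers move at their own pace and stop on an object; "grip_force" is the grip in N (left out, the last holds). Time passes only in rows, so rows that do not move let the fingers close, or fill a call up. It gives the time, the measured TCP pose, the force and the opening at its end, in the units of the state.
- status.get_state(): the state, without advancing time (a new reading comes with each control period).
- viewer.grab_frame(name): name is "scene" or "top" or "wrist"; returns the picture (420x560x3 uint8, red, green, blue); there is no depth.
- viewer.camera_info(name): a dict with "fx", "fy", "cx", "cy" (pixels), "eye" and "attitude" of the camera in the world; the wrist camera has in their place "T_tool_cam" (4x4, takes a point from camera to tool coordinates, whose origin is the TCP and whose axes are the tool frame's). Camera axes: x right, y up, looking along -z (the intrinsics and any distortion apply to the point x, -y, -z); pixel columns grow to the right and rows downward; lengths in m; the calibration is good to about 2 mm. A picture is of the moment at which its call begins: read the wrist's pose just before it. camera_info takes no time and is no camera call.
- arm.job_done(): hands the job in, once; it reports no verdict.
The state is a dict: "t": time; "q": joint angles; "qd": joint speeds; "joint_efforts": joint torques, N m; "eef_pos": TCP position; "ee_rot": TCP orientation; "force": force on the tool from outside, world axes, zero at the start; "moment": the same for the moment, N m; "width": finger opening in m.
Only numpy, scipy, OpenCV 4.12 (cv2) and the standard library are available. Lean on these libraries where they do the work, as an engineer would, in place of code of your own. Each camera call takes 0.05 s, during which the arm holds its last target.

## Task

On the steel jig plate, turn the round aluminium dial by pushing its upright black stud sideways with the fingertips until the dial's black index mark lines up with the one long line of the scale around it. Then press the black lock plunger, set in the round grey housing beside the dial, all the way down, leaving the dial on the line. Push gently, do not pinch the dial or force it, and leave the loose parts around it where they are.

Things in the scene. Friction and masses are not known exactly. Their poses are not given: they have to be found in the camera images.
- jig: Fixed jig: steel plate 270 x 340 x 20 mm on the bench. Origin on the dial's axis, at bench height (underside of the plate); z up. The plate spans x -135..135 mm and y -210..130 mm in this frame. The flat scale ring (228 mm across, top 25 mm above the bench) and the dial are centred on the origin; the plunger is at y = -155 mm.
- dial: The aluminium dial, 160 mm across, top face 42 mm above the bench, turning about the vertical axis through the jig's origin (its origin is at bench height on that axis). It turns freely past a full turn either way, with light friction (about 2 N at the stud), and stays where it is left.
- index_mark (a point): Outer end of the black index mark (a radial stripe 24 x 5 mm at the rim of the dial's top face, carried on down the rim), 82 mm from the dial's axis and 42 mm above the bench, on the same radius as the stud.
- stud (a point): Centre (half-way up) of the dial's upright black stud: 18 mm diameter, 35 mm tall, from 42 to 77 mm above the bench, 45 mm from the dial's axis, on the same radius as the index mark.
- target_line (a point): Inner end of the one long scale line: a radial black stripe 27 x 5 mm from 84 to 111 mm from the dial's axis, 25 mm above the bench; this point is at 82 mm, so that it lies 17 mm below the outer end of the index mark when they line up. The other eight lines of the scale are 11 mm long and 3 mm wide, four to each side at 0.27 rad spacing. The scale cannot be moved by the robot.
- plunger: Lock plunger beside the dial: round black head 48 mm across in a grey housing 62 mm across and 42 mm high. No spring: it moves straight down 12 mm against about 4 N and stays where it is left.
- plunger_top (a point): Centre of the top face of the plunger head: 58 mm above the bench when up, 46 mm when fully down (4 mm proud of its housing).
- profile: loose aluminium extrusion 40 x 40 x 160 mm lying on the bench beyond the jig; origin at the centre of its underside. Not to be disturbed.
- bracket: loose aluminium angle bracket 34 x 34 x 34 mm standing on a far corner of the jig plate; origin at the centre of its underside. Not to be disturbed.
- bolt: loose steel bolt 35 mm tall standing on its 22 mm head on a near corner of the jig plate; origin at the centre of its underside. Not to be disturbed.
- knob: loose black round knob, 38 mm wide, 28 mm tall, standing on the jig plate 98 mm to the far side of the plunger; origin at the centre of its underside. Not to be disturbed.
- jar: loose clear screw-top jar, 56 mm wide, 65 mm tall, on the bench to the left of the jig; origin at the centre of its underside. Not to be disturbed.
- screwdriver: loose screwdriver 190 mm long lying on the bench to the right of the jig; origin at the centre of its underside. Not to be disturbed.
- tape: loose cardboard ring, 70 mm outside, 18 mm tall, lying on the bench to the left of the jig; origin at the centre of its underside. Not to be disturbed.

How it is judged:
On the way, in this order (a step that is already met when the one before it is completed fails the run):
1. the dial rests with its index mark on the long line while the plunger is still up (horizontal distance between index_mark and target_line below 0.005 m and angular speed of dial below 0.1 rad/s and z of plunger_top in the frame of jig above 0.055 m), for 0.3 s.
2. the plunger is pressed fully down (z of plunger_top in the frame of jig below 0.0485 m), for 0.1 s.
At the end, for the whole second after the job is handed in: The end of the index mark is within 5 mm (about 3.5 degrees) sideways of the long scale line with the dial at rest, and the plunger is down to within 2.5 mm of its stop (horizontal distance between index_mark and target_line below 0.005 m and angular speed of dial below 0.1 rad/s and z of plunger_top in the frame of jig below 0.0485 m); the robot touches nothing.
It fails at once if the dial is pinched or forced: more than 30 N between fingers and dial (contact force between the fingers and dial above 30 N).
It fails at once if the plunger is pinched or rammed: more than 60 N (contact force between the fingers and plunger above 60 N).
It fails at once if a loose part is moved more than 20 mm or lifted (distance of any of profile, bracket, bolt, knob, jar, screwdriver, tape from where it was at the start of the episode above 0.02 m).
It also fails if it takes over 64 s, if anything falls off the work surface, if the arm or the gripper's body presses on something with over 40 N, if the wrist force passes 120 N, or if a joint passes its speed limit or range.

## Working session

There is one attempt and no reset: what is moved stays moved. The work goes in short steps, Python scripts to look and compute and a tool call to move; the robot and the scene stay as the last step left them, time stands still between calls to the robot, and variables do not carry over. Pictures are saved under pics/ and viewed, and the job is handed in when it is done.

Besides the shell and the picture viewer there is one more tool, called after "Emit:" by a JSON object that holds its "name" and its "arguments", one argument or row to a line. apply_moves: Moves the arm, as the interface text tells. Its arguments: {"type":"object","properties":{"commands":{"type":"array","items":{"type":"object","properties":{"dx":{"type":"number"},"dy":{"type":"number"},"dz":{"type":"number"},"spin":{"type":"number"},"hand":{"type":"number"}}}},"grip_force":{"type":"number"}},"required":["commands"]}

```bash
mkdir -p pics; python3 - <<'E'
from station import status, viewer, arm
import cv2
s=status.get_state()
print({k:s[k] for k in('t','eef_pos','ee_rot','force','width')})
for n in("scene","top","wrist"):
    cv2.imwrite(f"pics/a_{n}.png",viewer.grab_frame(n)[:,:,::-1]); print(n,viewer.camera_info(n))
E
```

```text
{'t': 0.0, 'eef_pos': array([0.23316623, 0.63325648, 0.40372144]), 'ee_rot': array([ 1.66405336,  1.56914115, -1.83043939]), 'force': array([ 0.055771  ,  0.07564418, -0.22146781]), 'width': 0.08757058526184884}
scene {'fx': 436.1149992370369, 'fy': 436.1149992370369, 'cx': 279.1547172640793, 'cy': 209.0226985871075, 'eye': array([1.31343027, 0.01017604, 0.58063152]), 'attitude': array([ 0.95549301, -0.00309505,  1.56052747])}
top {'fx': 473.64566615728006, 'fy': 473.64566615728006, 'cx': 274.0857647569125, 'cy': 208.10325523812952, 'eye': array([0.42128303, 0.02427417, 1.23819767]), 'attitude': array([ 0.14240023,  0.00479329, -1.58950324])}
wrist {'fx': 334.9550367183401, 'fy': 334.9550367183401, 'cx': 281.2171752914435, 'cy': 206.38486089901048, 'T_tool_cam': array([[-1.21566266e-04,  2.89141454e-01, -9.57286375e-01,
         1.93881370e-02],
       [ 9.99999382e-01, -1.02262335e-03, -4.35866429e-04,
         2.05095753e-04],
       [-1.10497045e-03, -9.57285837e-01, -2.89141151e-01,
        -7.82220802e-02],
       [ 0.00000000e+00,  0.00000000e+00,  0.00000000e+00,
         1.00000000e+00]])}
```

View pics/a_scene.png

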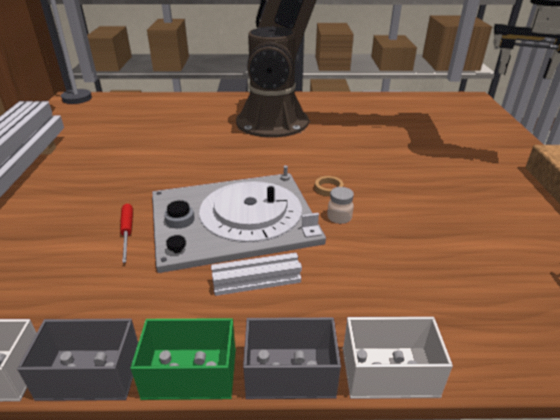

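View pics/a_top.png

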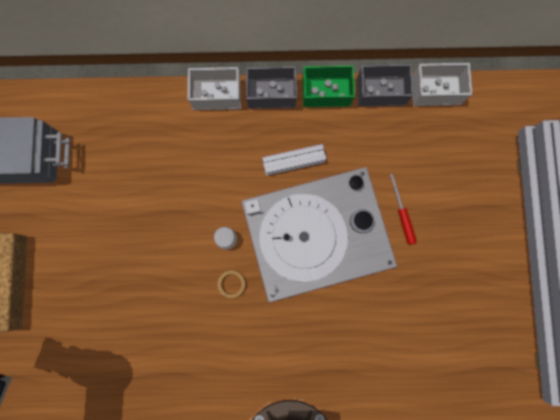

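View pics/a_wrist.png

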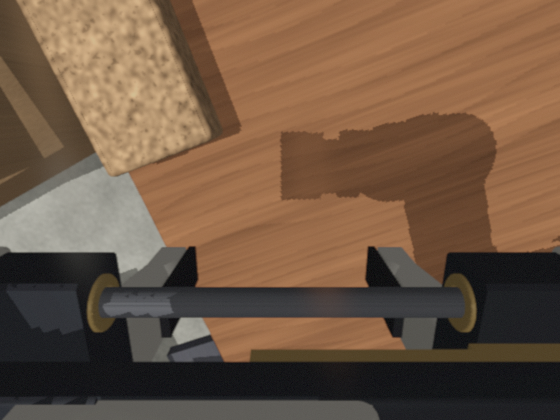

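The top picture shows the dial centre near (304,237), the stud near (287,237), the index mark near (274,238), the long line near (291,203) and the plunger near (363,221). I'll zoom in and triangulate from the scene and top views.

```bash
cat > h.py <<'E'
import numpy as np, cv2
from scipy.spatial.transform import Rotation as R
from station import status, viewer, arm
def pose(n,s=None):
    c=viewer.camera_info(n)
    K=np.array([[c['fx'],0,c['cx']],[0,c['fy'],c['cy']],[0,0,1]])
    if n=='wrist':
        s=s or status.get_state()
        T=np.eye(4);T[:3,:3]=R.from_euler('xyz',s['ee_rot']).as_matrix();T[:3,3]=s['eef_pos']
        T=T@c['T_tool_cam']
    else:
        T=np.eye(4);T[:3,:3]=R.from_euler('xyz',c['attitude']).as_matrix();T[:3,3]=c['eye']
    return K,T
def ray(n,uv,P=None):
    K,T=P or pose(n)
    d=np.linalg.solve(K,[uv[0],uv[1],1.]); d=T[:3,:3]@(d*[1,-1,-1]); return T[:3,3],d/np.linalg.norm(d)
def plane(n,uv,z,P=None):
    o,d=ray(n,uv,P); return o+d*(z-o[2])/d[2]
def proj(n,p,P=None):
    K,T=P or pose(n)
    q=T[:3,:3].T@(np.asarray(p)-T[:3,3]); q=K@(q*[1,-1,-1]); return q[:2]/q[2]
def tri(rays):
    A=np.zeros((3,3));b=np.zeros(3)
    for o,d in rays:
        M=np.eye(3)-np.outer(d,d);A+=M;b+=M@o
    p=np.linalg.solve(A,b); return p,[np.linalg.norm((np.eye(3)-np.outer(d,d))@(p-o)) for o,d in rays]
E
python3 - <<'E'
import cv2
t=cv2.imread('pics/a_top.png')[150:310,210:430]; cv2.imwrite('pics/b_top.png',cv2.resize(t,None,fx=3.6,fy=3.6,interpolation=cv2.INTER_CUBIC))
t=cv2.imread('pics/a_scene.png')[150:290,110:370]; cv2.imwrite('pics/b_scene.png',cv2.resize(t,None,fx=3,fy=3,interpolation=cv2.INTER_CUBIC))
E
```

```text
(no output)
```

View pics/b_top.png

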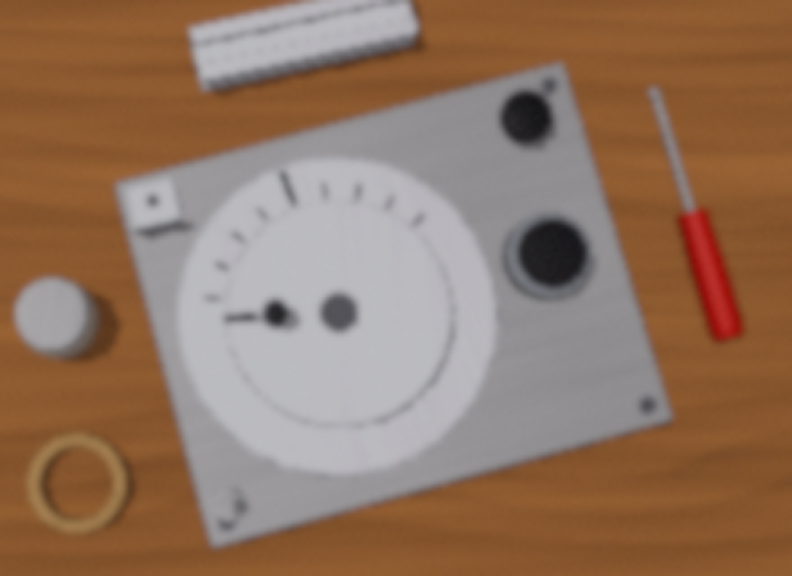

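View pics/b_scene.png

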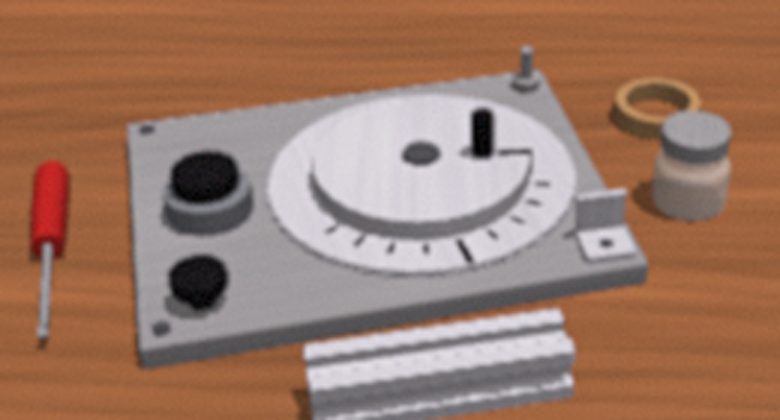

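```bash
python3 - <<'E'
from h import *
np.set_printoptions(precision=4,suppress=True)
T=lambda U,V:((U+.5)/3.6-.5+210,(V+.5)/3.6-.5+150)
S=lambda U,V:((U+.5)/3-.5+110,(V+.5)/3-.5+150)
pts={'hub':((339,312),(421,153),.042),'index':((226,318),(532,151),.042),'studtop':((275,312),(482,111),.077),'line_out':((284,173),(471,263),.025),'line_in':((293,203),(461,241),.025),'plunger':((553,252),(205,168),.058)}
Q={}
for k,(a,b,z) in pts.items():
    print(k,'tri',*tri([ray('top',T(*a)),ray('scene',S(*b))]),'top',plane('top',T(*a),z)[:2],'scene',plane('scene',S(*b),z)[:2]); Q[k]=plane('top',T(*a),z)[:2]
# ring outer edge fit etc
h=Q['hub']
for k in Q: d=Q[k]-h; print(k,np.linalg.norm(d),np.degrees(np.arctan2(d[1],d[0])))
E
```

```text
hub tri [ 0.5193 -0.0455  0.0421] [np.float64(0.0014474771152463012), np.float64(0.0014474771152463088)] top [ 0.5194 -0.047 ] scene [ 0.5193 -0.0441]
index tri [0.5167 0.0349 0.0418] [np.float64(0.002440616593716077), np.float64(0.0024406165937160894)] top [0.5167 0.0324] scene [0.5171 0.0373]
studtop tri [ 0.5173 -0.0002  0.077 ] [np.float64(0.001083081024465886), np.float64(0.0010830810244658884)] top [ 0.5173 -0.0013] scene [0.5173 0.0009]
line_out tri [ 0.6224 -0.0088  0.0218] [np.float64(0.002427974234479453), np.float64(0.0024279742344794583)] top [ 0.6219 -0.0112] scene [ 0.6264 -0.0063]
line_in tri [ 0.6001 -0.0154  0.0233] [np.float64(0.001803660818766044), np.float64(0.0018036608187660338)] top [ 0.5999 -0.0171] scene [ 0.6023 -0.0135]
plunger tri [ 0.5571 -0.195   0.0557] [np.float64(0.0015051783184325935), np.float64(0.0015051783184325694)] top [ 0.557  -0.1961] scene [ 0.5607 -0.1925]
hub 0.0 0.0
index 0.07949335619960461 91.94933012588747
studtop 0.04576268444338114 92.55005064883383
line_out 0.1085848943286186 19.277941252755017
line_in 0.08587978695220375 20.362822590187307
plunger 0.15379550816623927 -75.82260831572766
```

```bash
python3 - <<'E'
from h import *
np.set_printoptions(precision=4,suppress=True)
s=status.get_state(); print(R.from_euler('xyz',s['ee_rot']).as_matrix(), s['q'])
E
```

```text
[[-0.0003 -0.3456 -0.9384]
 [-0.0012 -0.9384  0.3456]
 [-1.      0.0012 -0.0001]] [ 1.5061  0.3592  0.0113 -0.0002 -1.2241 -0.2881]
```

Emit:
{"name": "apply_moves", "arguments": {
  "commands": [
    {"dx": 19,"dy": -42,"dz": 0,"spin": -4.5,"hand": 0.5},
    {"dx": 19,"dy": -42,"dz": 0,"spin": -4.5,"hand": 0.5},
    {"dx": 19,"dy": -42,"dz": 0,"spin": -4.5,"hand": 0.5},
    {"dx": 19,"dy": -42,"dz": 0,"spin": -4.5,"hand": 0.5},
    {"dx": 19,"dy": -42,"dz": 0,"spin": -4.5,"hand": 0.5}
  ],
  "grip_force": 5
}}

```text
t: 0.78
eef_pos: [0.3286, 0.4219, 0.4045]
ee_rot: [1.737, 1.571, -2.153]
force: [0.8, 0.5, 0.6]
width: 0.046
```

Emit:
{"name": "apply_moves", "arguments": {
  "commands": [
    {"dx": 19,"dy": -42,"dz": 0,"spin": -4.5,"hand": 0.5},
    {"dx": 19,"dy": -42,"dz": 0,"spin": -4.5,"hand": 0.5},
    {"dx": 19,"dy": -42,"dz": 0,"spin": -4.5,"hand": 0.5},
    {"dx": 19,"dy": -42,"dz": 0,"spin": -4.5,"hand": 0.5},
    {"dx": 19,"dy": -42,"dz": 0,"spin": -4.5,"hand": 0.5}
  ]
}}

```text
t: 1.4
eef_pos: [0.4235, 0.2119, 0.4047]
ee_rot: [-0.789, 1.571, 1.212]
force: [0.7, -0.5, 0.2]
width: 0.0436
```

Emit:
{"name": "apply_moves", "arguments": {
  "commands": [
    {"dx": 19,"dy": -42,"dz": 0,"spin": -4.5,"hand": 0.5},
    {"dx": 19,"dy": -42,"dz": 0,"spin": -4.5,"hand": 0.5},
    {"dx": 19,"dy": -42,"dz": 0,"spin": -4.5,"hand": 0.5},
    {"dx": 19,"dy": -42,"dz": 0,"spin": -4.5,"hand": 0.5},
    {"dx": 0,"dy": 0,"dz": 0,"spin": 0,"hand": 0.5}
  ]
}}

```text
t: 2.02
eef_pos: [0.4998, 0.0431, 0.4042]
ee_rot: [2.042, 1.57, -2.556]
force: [0.2, 0.5, -0.6]
width: 0.0437
```

```bash
python3 - <<'E'
from h import *
np.set_printoptions(precision=4,suppress=True)
s=status.get_state(); print(s); print(R.from_euler('xyz',s['ee_rot']).as_matrix())
cv2.imwrite("pics/c_wrist.png",viewer.grab_frame('wrist')[:,:,::-1])
E
```

```text
{'t': 2.025, 'q': array([ 0.4783,  0.0716, -0.3619,  0.0001, -1.1384, -0.3646]), 'qd': array([ 0.0515, -0.0118, -0.0113, -0.0074,  0.0006, -0.0109]), 'joint_efforts': array([ -1.3004, -33.8869,  28.6381,   6.9802,  -0.0142,   0.138 ]), 'eef_pos': array([0.4998, 0.0431, 0.4042]), 'ee_rot': array([ 2.0424,  1.5697, -2.5563]), 'force': array([ 0.1844,  0.4644, -0.6334]), 'moment': array([0.0605, 0.0116, 0.0096]), 'width': 0.043683216219863305}
[[-0.0009 -0.9935 -0.1135]
 [-0.0006 -0.1135  0.9935]
 [-1.      0.0009 -0.0005]]
```

View pics/c_wrist.png

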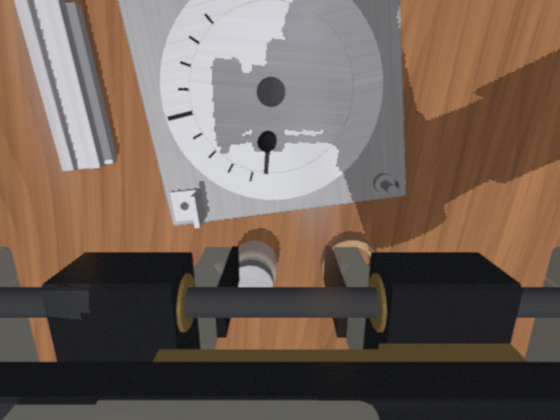

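The wrist view shows the hub at (271,92), the stud top at (267,141), the index end at (267,174) and the long line from about (192,114) to (168,118). I'll measure from here and compare with the earlier values.

```bash
cat > m.py <<'E'
from h import *
import sys
np.set_printoptions(precision=4,suppress=True)
E
python3 - <<'E'
from h import *
np.set_printoptions(precision=4,suppress=True)
im=cv2.imread('pics/c_wrist.png')
c=cv2.resize(im[0:200,140:400],None,fx=3,fy=3,interpolation=cv2.INTER_CUBIC); cv2.imwrite('pics/d.png',c)
P=pose('wrist')
pts={'hub':((271,92),.042),'index':((267,174),.042),'stud':((267,141),.077),'li':((192,114),.025),'lo':((168,118),.025)}
h=plane('wrist',(271,92),.042,P)[:2]
for k,(a,z) in pts.items():
    q=plane('wrist',a,z,P)[:2];d=q-h; print(k,q,np.linalg.norm(d),np.degrees(np.arctan2(d[1],d[0])))
T=lambda U,V:((U+.5)/3.6-.5+210,(V+.5)/3.6-.5+150)
S=lambda U,V:((U+.5)/3-.5+110,(V+.5)/3-.5+150)
for k,a,b,c in(('hub',(339,312),(421,153),(271,92)),('stud',(275,312),(482,111),(267,141))):
    print(k,tri([ray('top',T(*a)),ray('scene',S(*b)),ray('wrist',c,P)]))
E
```

```text
hub [ 0.5193 -0.045 ] 0.0 0.0
index [0.5147 0.0357] 0.08081932630794761 93.23665315898678
stud [ 0.5172 -0.0016] 0.04342991406789213 92.71715869573636
li [ 0.5988 -0.0146] 0.08512602362422195 20.951493471010114
lo [ 0.6234 -0.0076] 0.1106071476667201 19.741697709377252
hub (array([ 0.5193, -0.0454,  0.0421]), [np.float64(0.001634342695801564), np.float64(0.0012607223695405023), np.float64(0.0003742664908984514)])
stud (array([ 0.5172, -0.0007,  0.0768]), [np.float64(0.0006326049433066235), np.float64(0.0015463941715631276), np.float64(0.0009236744222378016)])
```

View pics/d.png

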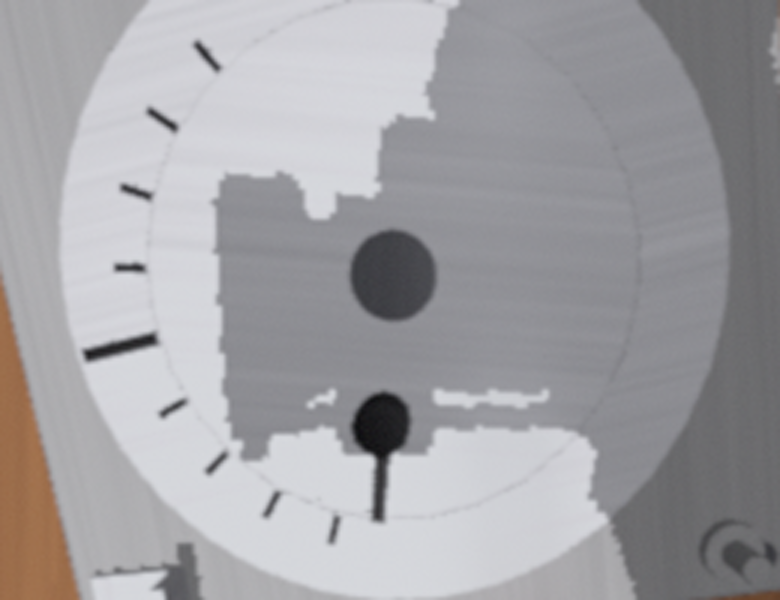

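Emit:
{"name": "apply_moves", "arguments": {
  "commands": [
    {"dx": 9,"dy": -22,"dz": 0,"spin": -2,"hand": 0.5},
    {"dx": 8,"dy": -22,"dz": 0,"spin": -2,"hand": 0.5},
    {"dx": 0,"dy": 0,"dz": -30,"spin": 0,"hand": 0.5},
    {"dx": 0,"dy": 0,"dz": -40,"spin": 0,"hand": 0.5},
    {"dx": 0,"dy": 0,"dz": -20,"spin": 0,"hand": 0.5}
  ]
}}

```text
t: 2.7
eef_pos: [0.5153, 0.0021, 0.3127]
ee_rot: [1.652, 1.568, -3.011]
force: [-0.4, -0.2, 0.2]
width: 0.0441
```

```bash
python3 - <<'E'
from h import *
np.set_printoptions(precision=4,suppress=True)
s=status.get_state(); print(s['t'],s['eef_pos'],s['q'],s['width']); M=R.from_euler('xyz',s['ee_rot']).as_matrix(); print(M)
im=viewer.grab_frame('wrist')[:,:,::-1].copy()
P=pose('wrist')
tip=s['eef_pos']+M@[.178,0,0]; print('tip',tip)
for p,c in(((0.5172,-0.0007,.077),(0,0,255)),(tip,(0,255,0))):
    cv2.circle(im,tuple(int(round(x)) for x in proj('wrist',p,P)),3,c,-1)
cv2.imwrite("pics/e_wrist.png",im)
E
```

```text
2.7 [0.5153 0.0021 0.3127] [ 0.3853  0.1801 -0.4626 -0.0008 -0.9303 -0.3349] 0.04406678427662929
[[-0.0024 -0.9988 -0.0499]
 [-0.0003 -0.0499  0.9988]
 [-1.      0.0024 -0.0002]]
tip [0.5149 0.0021 0.1347]
```

View pics/e_wrist.png

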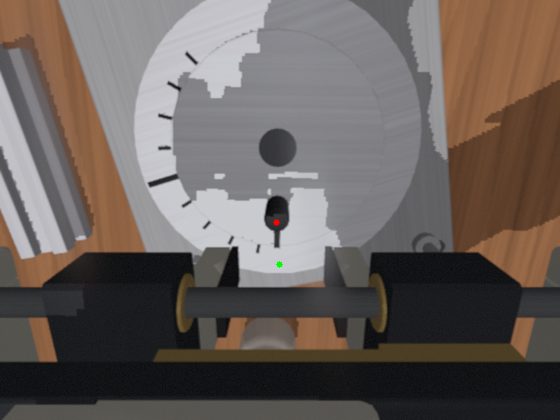

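Emit:
{"name": "apply_moves", "arguments": {
  "commands": [
    {"dx": 1,"dy": -3,"dz": -20,"spin": 0,"hand": 0.5},
    {"dx": 1,"dy": 0,"dz": -25,"spin": 0,"hand": 0.5},
    {"dx": 0,"dy": 0,"dz": -20,"spin": 0,"hand": 0.5},
    {"dx": 0,"dy": 0,"dz": -16,"spin": 0,"hand": 0.5},
    {"dx": 0,"dy": 0,"dz": 0,"spin": 0,"hand": 0.5}
  ]
}}

```text
t: 3.38
eef_pos: [0.5179, -0.0009, 0.2332]
ee_rot: [1.836, 1.569, -2.826]
force: [0.2, -0.6, 0.3]
width: 0.0441
```

```bash
cat > look.py <<'E'
import sys
from h import *
np.set_printoptions(precision=4,suppress=True)
s=status.get_state(); print(s['t'],s['eef_pos'],s['q'],s['width'],s['force']); M=R.from_euler('xyz',s['ee_rot']).as_matrix()
print('az_y',np.degrees(np.arctan2(M[1,1],M[0,1])))
for n in sys.argv[2:]:
    P=pose(n,s) if n=='wrist' else None
    cv2.imwrite(f"pics/{sys.argv[1]}_{n}.png",viewer.grab_frame(n)[:,:,::-1])
E
python3 look.py f wrist
```

```text
3.375 [ 0.5179 -0.0009  0.2332] [ 0.3776  0.2855 -0.5469 -0.0002 -0.7403 -0.3275] 0.0441019720303516 [ 0.165  -0.6259  0.2624]
az_y -177.14120297318013
```

View pics/f_wrist.png

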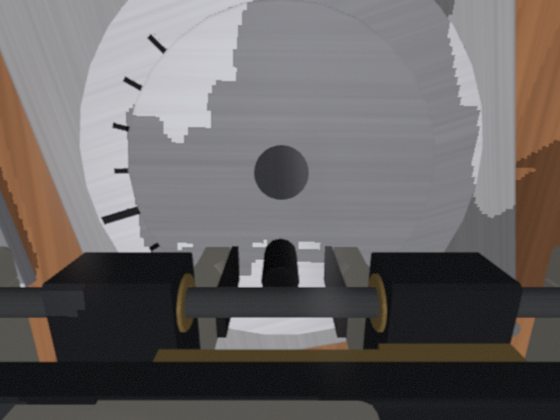

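```bash
python3 - <<'E'
from h import *
np.set_printoptions(precision=1,suppress=True)
v=np.array([10.95,45.54]);hub=np.array([519.3,-45.4])
W=[]
for k in range(16):
    a=np.radians(-5*k); W.append(hub+np.array([[np.cos(a),-np.sin(a)],[np.sin(a),np.cos(a)]])@v)
W=np.array(W); print(np.c_[W[1:],np.diff(W,axis=0)])
E
```

```text
[[534.2  -1.    3.9  -1.1]
 [538.   -2.5   3.8  -1.5]
 [541.7  -4.2   3.7  -1.8]
 [545.2  -6.4   3.5  -2.1]
 [548.5  -8.8   3.3  -2.4]
 [551.6 -11.4   3.1  -2.7]
 [554.4 -14.4   2.8  -2.9]
 [557.  -17.6   2.6  -3.2]
 [559.2 -20.9   2.3  -3.4]
 [561.2 -24.5   2.   -3.6]
 [562.9 -28.2   1.7  -3.7]
 [564.2 -32.1   1.3  -3.9]
 [565.2 -36.1   1.   -4. ]
 [565.8 -40.1   0.6  -4. ]
 [566.1 -44.2   0.3  -4.1]]
```

Emit:
{"name": "apply_moves", "arguments": {
  "commands": [
    {"dx": 4,"dy": 0,"dz": 0,"spin": 0,"hand": 0.5},
    {"dx": 3,"dy": 0,"dz": 0,"spin": 0,"hand": 0.5},
    {"dx": 3,"dy": 0.5,"dz": 0,"spin": 0,"hand": 0.5},
    {"dx": 1,"dy": 0.5,"dz": 0,"spin": 0,"hand": 0.5},
    {"dx": 0,"dy": 0,"dz": 0,"spin": 0,"hand": 0.5}
  ]
}}

```text
t: 4.05
eef_pos: [0.5293, -0.0006, 0.2336]
ee_rot: [1.858, 1.571, -2.806]
force: [1.1, -0.2, 0.5]
width: 0.0438
```

Emit:
{"name": "apply_moves", "arguments": {
  "commands": [
    {"dx": 4,"dy": -0.5,"dz": 0,"spin": -5,"hand": 0.5},
    {"dx": 4,"dy": -1.5,"dz": 0,"spin": -5,"hand": 0.5},
    {"dx": 4,"dy": -2,"dz": 0,"spin": -5,"hand": 0.5},
    {"dx": 3.5,"dy": -2,"dz": 0,"spin": -5,"hand": 0.5},
    {"dx": 3.5,"dy": -2.5,"dz": 0,"spin": -5,"hand": 0.5}
  ]
}}

```text
t: 4.68
eef_pos: [0.5478, -0.0089, 0.2334]
ee_rot: [1.463, 1.57, 2.643]
force: [-2.6, 3.8, 0.5]
width: 0.0438
```

```bash
python3 look.py g wrist
```

```text
4.675 [ 0.5478 -0.0089  0.2334] [ 0.3412  0.3268 -0.4808 -0.0013 -0.764  -0.7312] 0.04376583639607028 [-2.6452  3.8052  0.4781]
az_y 157.59776685784442
```

View pics/g_wrist.png

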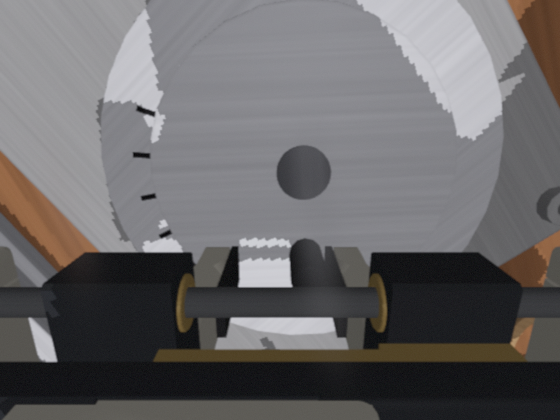

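The stud sits against the trailing (right) finger at (305,262) and the dial is turning. The push force is about 4 N, so I'll continue.

Emit:
{"name": "apply_moves", "arguments": {
  "commands": [
    {"dx": 3.5,"dy": -3,"dz": 0,"spin": -5,"hand": 0.5},
    {"dx": 3,"dy": -3,"dz": 0,"spin": -5,"hand": 0.5},
    {"dx": 2.5,"dy": -3,"dz": 0,"spin": -5,"hand": 0.5},
    {"dx": 2.5,"dy": -3.5,"dz": 0,"spin": -5,"hand": 0.5},
    {"dx": 2,"dy": -3.5,"dz": 0,"spin": -5,"hand": 0.5}
  ]
}}

```text
t: 5.35
eef_pos: [0.5616, -0.0248, 0.2334]
ee_rot: [1.209, 1.57, 1.954]
force: [-0.8, 3.4, -0.3]
width: 0.0438
```

Emit:
{"name": "apply_moves", "arguments": {
  "commands": [
    {"dx": 1.5,"dy": -3.5,"dz": 0,"spin": -5,"hand": 0.5},
    {"dx": 1.5,"dy": -3.5,"dz": 0,"spin": -5,"hand": 0.5},
    {"dx": 0.5,"dy": -1.5,"dz": 0,"spin": -3,"hand": 0.5},
    {"dx": 0,"dy": 0,"dz": 0,"spin": 0,"hand": 0.5},
    {"dx": 0,"dy": 0,"dz": 0,"spin": 0,"hand": 0.5}
  ]
}}

```text
t: 5.98
eef_pos: [0.565, -0.0336, 0.2336]
ee_rot: [2.906, 1.57, -2.856]
force: [-1.8, 0.2, -0.5]
width: 0.0437
```

```bash
python3 look.py i wrist top scene
```

```text
5.975 [ 0.565  -0.0336  0.2336] [ 0.2863  0.3515 -0.4409 -0.     -0.7788 -1.3355] 0.04369822980255807 [-1.7888  0.245  -0.4506]
az_y 119.88527971693637
```

View pics/i_wrist.png

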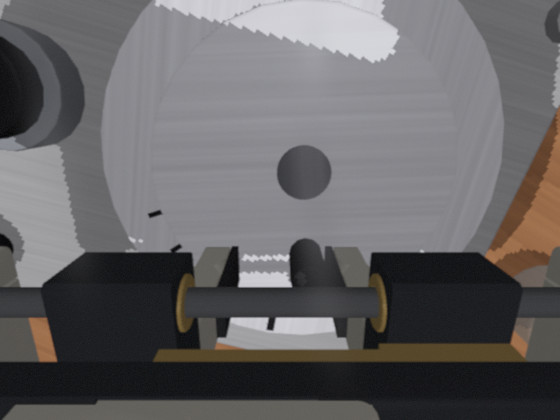

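View pics/i_scene.png

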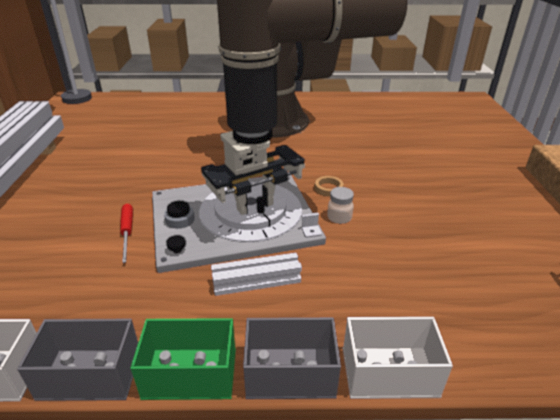

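```bash
python3 - <<'E'
import cv2
t=cv2.imread('pics/i_scene.png')[170:250,200:320]; cv2.imwrite('pics/j_scene.png',cv2.resize(t,None,fx=6,fy=6,interpolation=cv2.INTER_CUBIC))
E
```

```text
(no output)
```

View pics/j_scene.png

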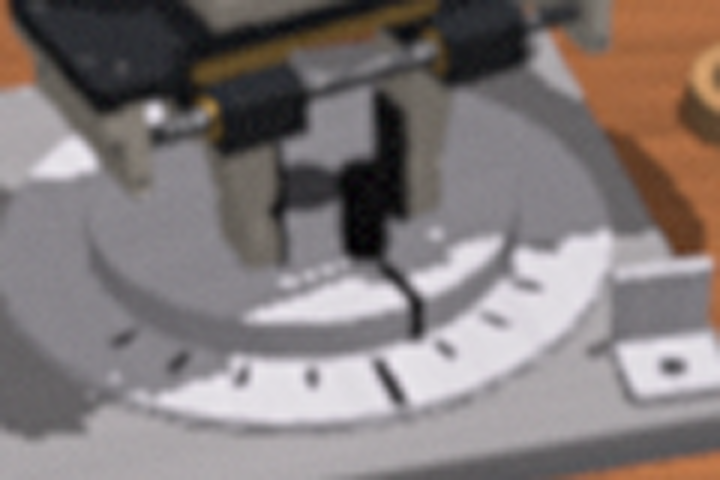

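```bash
cat > ang.py <<'E'
from h import *
np.set_printoptions(precision=4,suppress=True)
def ang(n,uv,z,hub,P=None):
    p=plane(n,uv,z,P)[:2]; d=p-hub; return p,np.linalg.norm(d),np.degrees(np.arctan2(d[1],d[0]))
E
python3 - <<'E'
from ang import *
S=lambda U,V,f=6,x=200,y=170:((U+.5)/f-.5+x,(V+.5)/f-.5+y)
hub=plane('scene',S(421,153,3,110,150),.042)[:2]; print(hub)
print('idx',ang('scene',S(416,300),.042,hub))
print('rimbottom',ang('scene',S(417,336),.025,hub))
print('li',ang('scene',S(381,362),.025,hub));print('lo',ang('scene',S(402,403),.025,hub))
E
```

```text
[ 0.5193 -0.0441]
idx (array([ 0.5892, -0.0019]), np.float64(0.08167380597536325), np.float64(31.113683445741565))
rimbottom (array([ 0.5874, -0.0017]), np.float64(0.0802166174341139), np.float64(31.87448560718249))
li (array([ 0.602, -0.014]), np.float64(0.08806801700233992), np.float64(19.976080804286727))
lo (array([ 0.6245, -0.0065]), np.float64(0.11178619245496738), np.float64(19.664274471198286))
```

Emit:
{"name": "apply_moves", "arguments": {
  "commands": [
    {"dx": 0.5,"dy": -2.5,"dz": 0,"spin": -3,"hand": 0.5},
    {"dx": 0.5,"dy": -2.5,"dz": 0,"spin": -3,"hand": 0.5},
    {"dx": 0.3,"dy": -2.2,"dz": 0,"spin": -3,"hand": 0.5},
    {"dx": 0,"dy": 0,"dz": 0,"spin": 0,"hand": 0.5},
    {"dx": 0,"dy": 0,"dz": 0,"spin": 0,"hand": 0.5}
  ]
}}

```text
t: 6.75
eef_pos: [0.5666, -0.0408, 0.2337]
ee_rot: [-0.52, 1.571, -0.156]
force: [-0.7, 0.2, -0.7]
width: 0.0438
```

```bash
python3 look.py k scene top;  python3 - <<'E'
import cv2
t=cv2.imread('pics/k_scene.png')[170:250,200:320]; cv2.imwrite('pics/l_scene.png',cv2.resize(t,None,fx=6,fy=6,interpolation=cv2.INTER_CUBIC))
E
```

```text
6.75 [ 0.5666 -0.0408  0.2337] [ 0.2726  0.3539 -0.4365  0.0002 -0.7801 -1.4793] 0.04381330994879337 [-0.6638  0.2456 -0.712 ]
az_y 110.87170921113396
```

View pics/l_scene.png

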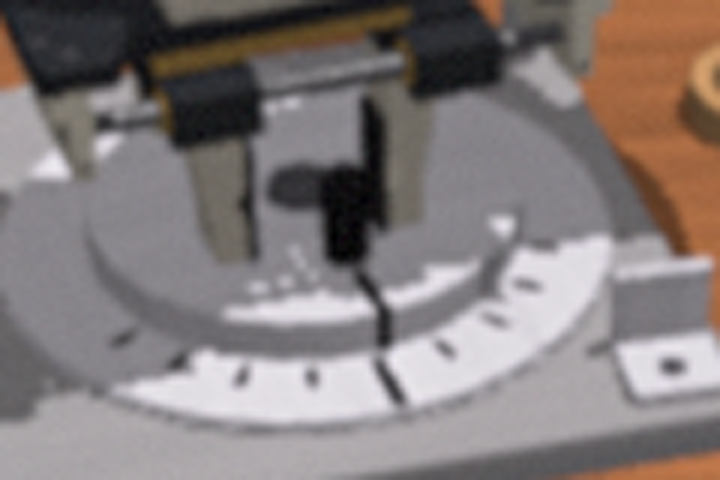

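```bash
python3 - <<'E'
from ang import *
S=lambda U,V,f=6,x=200,y=170:((U+.5)/f-.5+x,(V+.5)/f-.5+y)
hub=plane('scene',S(421,153,3,110,150),.042)[:2]; print(hub)
print('idx',ang('scene',S(384,311),.042,hub))
print('rimbottom',ang('scene',S(386,346),.025,hub))
print('li',ang('scene',S(381,362),.025,hub))
# where should idx end appear when aligned, at line angle 19.8
for a in(19.3,19.8,20.3,22):
    for z in(.042,.025):
        p=[hub[0]+.082*np.cos(np.radians(a)),hub[1]+.082*np.sin(np.radians(a)),z]; q=proj('scene',p); print(a,z,(q-[200,170]+.5)*6-.5)
E
```

```text
[ 0.5193 -0.0441]
idx (array([ 0.5954, -0.0128]), np.float64(0.08235110591555676), np.float64(22.333128884206854))
rimbottom (array([ 0.593 , -0.0125]), np.float64(0.08026467406018627), np.float64(23.218844902670938))
li (array([ 0.602, -0.014]), np.float64(0.08806801700233992), np.float64(19.976080804286727))
19.3 0.042 [371.6898 313.1806]
19.3 0.025 [372.6833 352.4579]
19.8 0.042 [373.6754 312.753 ]
19.8 0.025 [374.6473 352.0261]
20.3 0.042 [375.6544 312.3153]
20.3 0.025 [376.6046 351.5842]
22 0.042 [382.3304 310.7524]
22 0.025 [383.2075 350.0062]
```

Emit:
{"name": "apply_moves", "arguments": {
  "commands": [
    {"dx": 0.1,"dy": -1,"dz": 0,"spin": -1.3,"hand": 0.5},
    {"dx": 0,"dy": -1.2,"dz": 0,"spin": -1.3,"hand": 0.5},
    {"dx": 0,"dy": 0,"dz": 0,"spin": 0,"hand": 0.5},
    {"dx": 0,"dy": 1.5,"dz": 0,"spin": 0,"hand": 0.5},
    {"dx": 0,"dy": 3,"dz": 0,"spin": 0,"hand": 0.5}
  ]
}}

```text
t: 7.48
eef_pos: [0.5667, -0.0385, 0.2337]
ee_rot: [-1.812, 1.571, -1.494]
force: [0.7, -0.2, 0.6]
width: 0.0444
```

```bash
python3 look.py m scene wrist;  python3 - <<'E'
import cv2
t=cv2.imread('pics/m_scene.png')[170:250,200:320]; cv2.imwrite('pics/n_scene.png',cv2.resize(t,None,fx=6,fy=6,interpolation=cv2.INTER_CUBIC))
E
```

```text
7.475 [ 0.5667 -0.0385  0.2337] [ 0.2766  0.3539 -0.4368  0.0002 -0.7802 -1.5302] 0.044426425550545705 [ 0.6625 -0.2099  0.6052]
az_y 108.1817391221019
```

View pics/n_scene.png

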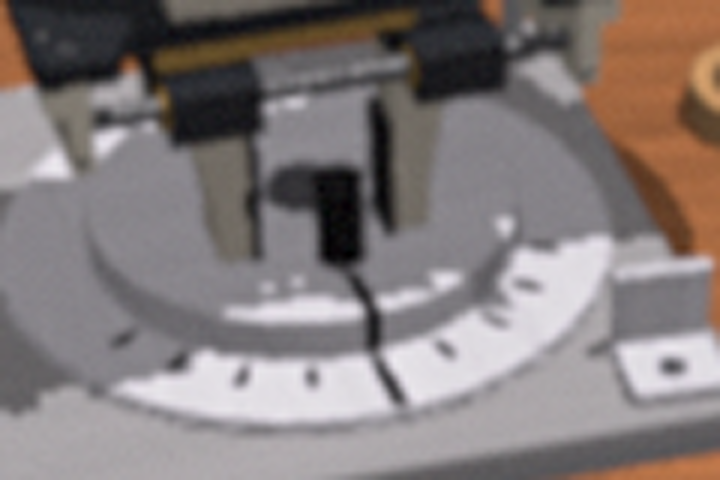

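View pics/m_wrist.png

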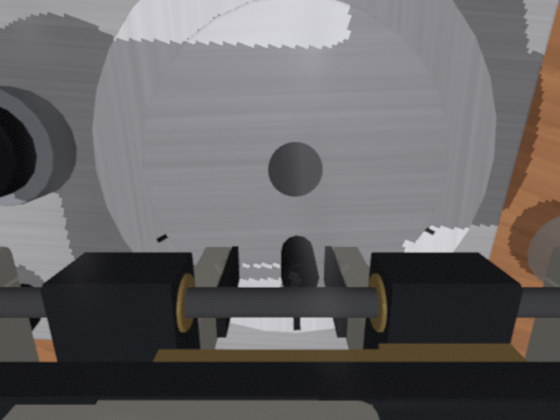

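The index end at (371,313) runs down the rim into the long line at (377,357), and the fingers are clear of the stud. I'll rise straight up and check from the wrist and top cameras.

Emit:
{"name": "apply_moves", "arguments": {
  "commands": [
    {"dx": 0,"dy": 2,"dz": 10,"spin": 0,"hand": 0.5},
    {"dx": 0,"dy": 0,"dz": 30,"spin": 0,"hand": 0.5},
    {"dx": 0,"dy": 0,"dz": 45,"spin": 0,"hand": 0.5},
    {"dx": 0,"dy": 0,"dz": 45,"spin": 0,"hand": 0.5},
    {"dx": -10,"dy": 0,"dz": 30,"spin": 0,"hand": 0.5}
  ]
}}

```text
t: 8.2
eef_pos: [0.5569, -0.0365, 0.3968]
ee_rot: [-0.225, 1.568, 0.093]
force: [-0.2, 1.9, -0.7]
width: 0.044
```

Emit:
{"name": "apply_moves", "arguments": {
  "commands": [
    {"dx": -30,"dy": 0,"dz": 0,"spin": 0,"hand": 1},
    {"dx": -30,"dy": 0,"dz": 0,"spin": 0,"hand": 1},
    {"dx": 0,"dy": 0,"dz": 0,"spin": 0,"hand": 1},
    {"dx": 0,"dy": 0,"dz": 0,"spin": 0,"hand": 1},
    {"dx": 0,"dy": 0,"dz": 0,"spin": 0,"hand": 1}
  ]
}}

```text
t: 8.82
eef_pos: [0.4973, -0.0364, 0.3938]
ee_rot: [-1.064, 1.571, -0.746]
force: [0.3, -0.5, -1.0]
width: 0.0023
```

```bash
python3 look.py o scene wrist;  python3 - <<'E'
import cv2
t=cv2.imread('pics/o_scene.png')[150:290,110:370]; cv2.imwrite('pics/p_scene.png',cv2.resize(t,None,fx=3,fy=3,interpolation=cv2.INTER_CUBIC))
E
```

```text
8.825 [ 0.4973 -0.0364  0.3938] [ 0.3219  0.0739 -0.3844  0.0001 -1.1125 -1.5753] 0.0023277417353322824 [ 0.2746 -0.4904 -0.9549]
az_y 108.1865081390323
```

View pics/o_wrist.png

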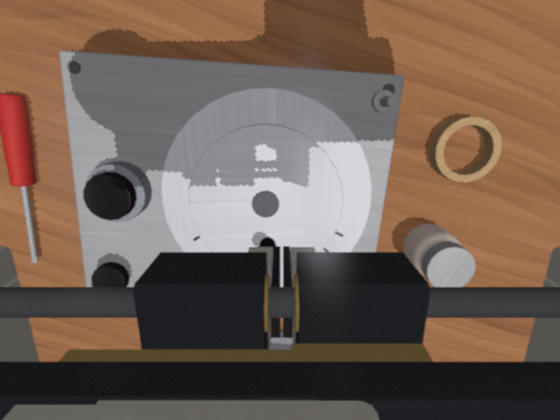

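View pics/p_scene.png

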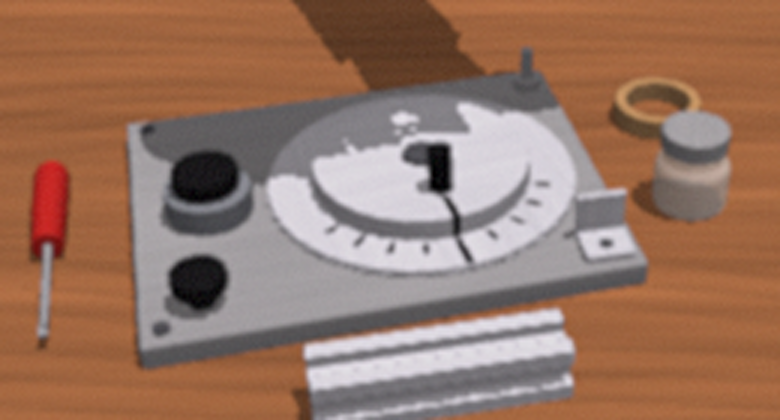

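```bash
python3 - <<'E'
from ang import *
import cv2
P=pose('wrist'); 
print(plane('wrist',(109,196),.058,P), plane('wrist',(265,204),.042,P))
g=cv2.cvtColor(cv2.imread('pics/o_wrist.png'),cv2.COLOR_BGR2GRAY)
S=lambda U,V,f=3,x=110,y=150:((U+.5)/f-.5+x,(V+.5)/f-.5+y)
T=lambda U,V:((U+.5)/3.6-.5+210,(V+.5)/3.6-.5+150)
print(tri([ray('top',T(553,252)),ray('scene',S(205,168)),ray('wrist',(109,196),P)]))
t=cv2.imread('pics/o_scene.png')[180:250,210:310]; cv2.imwrite('pics/q_scene.png',cv2.resize(t,None,fx=8,fy=8,interpolation=cv2.INTER_CUBIC))
E
```

```text
[ 0.5557 -0.1943  0.058 ] [ 0.5204 -0.0465  0.042 ]
(array([ 0.5569, -0.1952,  0.0555]), [np.float64(0.0014412753465761177), np.float64(0.001586078882792607), np.float64(0.0002677635660559093)])
```

View pics/q_scene.png

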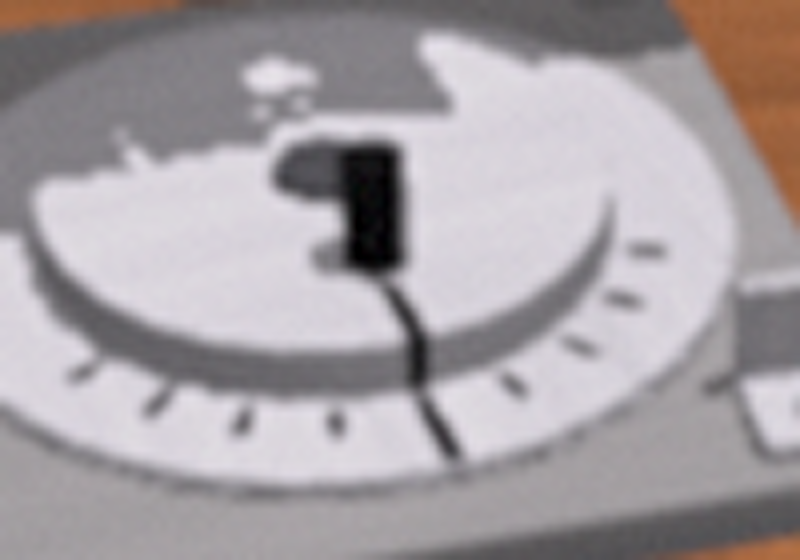

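The scene view confirms it: the mark's rim end at (418,383) meets the line's inner end at (423,397), about 1 mm apart sideways. The plunger is at (0.557,-0.195), as the jig geometry predicts.

Emit:
{"name": "apply_moves", "arguments": {
  "commands": [
    {"dx": 15,"dy": -40,"dz": 0,"spin": 0,"hand": 1},
    {"dx": 15,"dy": -40,"dz": 0,"spin": 0,"hand": 1},
    {"dx": 15,"dy": -40,"dz": 0,"spin": 0,"hand": 1},
    {"dx": 15,"dy": -39,"dz": 0,"spin": 0,"hand": 1},
    {"dx": 0,"dy": 0,"dz": 0,"spin": 0,"hand": 1}
  ]
}}

```text
t: 9.55
eef_pos: [0.5576, -0.1979, 0.3924]
ee_rot: [2.997, 1.569, -2.971]
force: [0.0, 0.3, -0.2]
width: 0.0003
```

Emit:
{"name": "apply_moves", "arguments": {
  "commands": [
    {"dx": 0,"dy": 0,"dz": -35,"spin": 0,"hand": 1},
    {"dx": 0,"dy": 0,"dz": -45,"spin": 0,"hand": 1},
    {"dx": 0,"dy": 0,"dz": -40,"spin": 0,"hand": 1},
    {"dx": 0,"dy": 0,"dz": -15,"spin": 0,"hand": 1},
    {"dx": 0,"dy": 0,"dz": 0,"spin": 0,"hand": 1}
  ]
}}

```text
t: 10.18
eef_pos: [0.5568, -0.1953, 0.2582]
ee_rot: [2.928, 1.569, -3.037]
force: [0.0, 0.1, 0.2]
width: 0.0006
```

```bash
python3 look.py r scene wrist top;  python3 - <<'E'
import cv2
a=cv2.imread('pics/r_scene.png')[130:270,110:310]
b=cv2.imread('pics/r_top.png')[150:290,230:430]
import numpy as np
cv2.imwrite('pics/s.png',cv2.resize(np.hstack([a,b]),None,fx=2,fy=2,interpolation=cv2.INTER_CUBIC))
E
```

```text
10.175 [ 0.5568 -0.1953  0.2582] [-0.0061  0.3548 -0.3627  0.0003 -0.855  -1.2469] 0.0006268095365093437 [0.0246 0.0589 0.2175]
az_y 108.21428546880273
```

View pics/r_wrist.png

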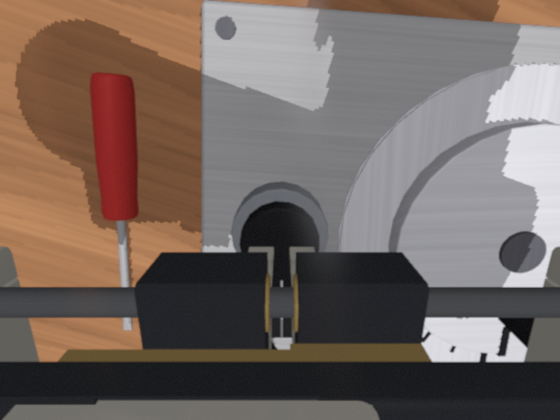

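View pics/s.png

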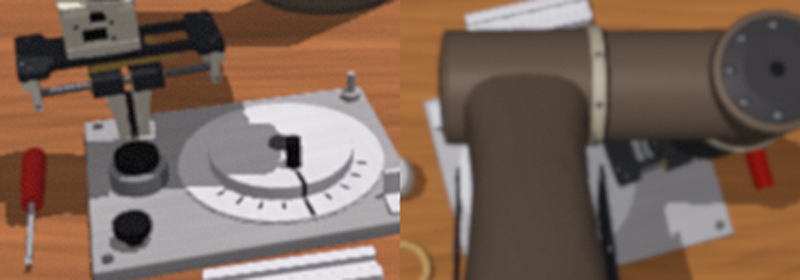

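Emit:
{"name": "apply_moves", "arguments": {
  "commands": [
    {"dx": 0,"dy": 0,"dz": -10,"spin": 0,"hand": 1},
    {"dx": 0,"dy": 0,"dz": -7,"spin": 0,"hand": 1},
    {"dx": 0,"dy": 0,"dz": -3,"spin": 0,"hand": 1},
    {"dx": 0,"dy": 0,"dz": -3,"spin": 0,"hand": 1},
    {"dx": 0,"dy": 0,"dz": -3,"spin": 0,"hand": 1}
  ]
}}

```text
t: 10.95
eef_pos: [0.5566, -0.1955, 0.2328]
ee_rot: [-2.288, 1.571, -1.97]
force: [-1.7, 0.0, 3.5]
width: 0.0008
```

Emit:
{"name": "apply_moves", "arguments": {
  "commands": [
    {"dx": 0,"dy": 0,"dz": -2,"spin": 0,"hand": 1},
    {"dx": 0,"dy": 0,"dz": -2,"spin": 0,"hand": 1},
    {"dx": 0,"dy": 0,"dz": -1,"spin": 0,"hand": 1},
    {"dx": 0,"dy": 0,"dz": 0,"spin": 0,"hand": 1},
    {"dx": 0,"dy": 0,"dz": 0,"spin": 0,"hand": 1}
  ]
}}

```text
t: 11.58
eef_pos: [0.5566, -0.1955, 0.2275]
ee_rot: [2.459, 1.571, 2.777]
force: [-0.8, -0.6, 0.2]
width: 0.0001
```

Emit:
{"name": "apply_moves", "arguments": {
  "commands": [
    {"dx": 0,"dy": 0,"dz": -1,"spin": 0,"hand": 1},
    {"dx": 0,"dy": 0,"dz": -1,"spin": 0,"hand": 1},
    {"dx": 0,"dy": 0,"dz": -1,"spin": 0,"hand": 1},
    {"dx": 0,"dy": 0,"dz": -0.5,"spin": 0,"hand": 1},
    {"dx": 0,"dy": 0,"dz": 0,"spin": 0,"hand": 1}
  ]
}}

```text
t: 12.2
eef_pos: [0.5567, -0.1955, 0.2244]
ee_rot: [-0.796, 1.571, -0.479]
force: [-2.0, 1.0, 5.7]
width: 0.0001
```

Emit:
{"name": "apply_moves", "arguments": {
  "commands": [
    {"dx": 0,"dy": 0,"dz": -0.5,"spin": 0,"hand": 1},
    {"dx": 0,"dy": 0,"dz": -0.5,"spin": 0,"hand": 1},
    {"dx": 0,"dy": 0,"dz": 0,"spin": 0,"hand": 1},
    {"dx": 0,"dy": 0,"dz": 0,"spin": 0,"hand": 1},
    {"dx": 0,"dy": 0,"dz": 0,"spin": 0,"hand": 1}
  ]
}}

```text
t: 12.82
eef_pos: [0.5567, -0.1955, 0.2243]
ee_rot: [-0.84, 1.57, -0.522]
force: [-4.9, 2.2, 14.1]
width: 0.0005
```

The force rose to 14 N with no more travel, so the plunger is on its stop (tip z ≈ 0.046). I'll rise straight up and check.

Emit:
{"name": "apply_moves", "arguments": {
  "commands": [
    {"dx": 0,"dy": 0,"dz": 5,"spin": 0,"hand": 1},
    {"dx": 0,"dy": 0,"dz": 25,"spin": 0,"hand": 1},
    {"dx": 0,"dy": 0,"dz": 45,"spin": 0,"hand": 1},
    {"dx": 0,"dy": 0,"dz": 50,"spin": 0,"hand": 1},
    {"dx": 0,"dy": 0,"dz": 40,"spin": 0,"hand": 1}
  ]
}}

```text
t: 13.45
eef_pos: [0.5569, -0.1955, 0.3902]
ee_rot: [-0.353, 1.569, -0.035]
force: [0.1, 0.5, -0.1]
width: 0.0005
```

Emit:
{"name": "apply_moves", "arguments": {
  "commands": [
    {"dx": -40,"dy": -20,"dz": 0,"spin": 0,"hand": 1},
    {"dx": -40,"dy": -40,"dz": 0,"spin": 0,"hand": 1},
    {"dx": 0,"dy": -50,"dz": 0,"spin": 0,"hand": 1},
    {"dx": 0,"dy": -50,"dz": 0,"spin": 0,"hand": 1},
    {"dx": 0,"dy": -40,"dz": 0,"spin": 0,"hand": 1}
  ]
}}

```text
t: 14.08
eef_pos: [0.4765, -0.3973, 0.388]
ee_rot: [-0.429, 1.57, -0.112]
force: [0.7, 0.7, 0.5]
width: 0.0003
```

Emit:
{"name": "apply_moves", "arguments": {
  "commands": [
    {"dx": 0,"dy": -40,"dz": 0,"spin": 0,"hand": 1},
    {"dx": 0,"dy": -40,"dz": 0,"spin": 0,"hand": 1},
    {"dx": 0,"dy": 0,"dz": 0,"spin": 0,"hand": 1},
    {"dx": 0,"dy": 0,"dz": 0,"spin": 0,"hand": 1},
    {"dx": 0,"dy": 0,"dz": 0,"spin": 0,"hand": 1}
  ]
}}

```text
t: 14.7
eef_pos: [0.4768, -0.4747, 0.3883]
ee_rot: [-0.117, 1.571, 0.201]
force: [-0.7, 0.7, 0.6]
width: 0.0006
```

```bash
python3 look.py u scene top;  python3 - <<'E'
import cv2
t=cv2.imread('pics/u_top.png')[150:310,210:430]; cv2.imwrite('pics/v_top.png',cv2.resize(t,None,fx=3.6,fy=3.6,interpolation=cv2.INTER_CUBIC))
t=cv2.imread('pics/u_scene.png')[150:290,110:370]; cv2.imwrite('pics/v_scene.png',cv2.resize(t,None,fx=3,fy=3,interpolation=cv2.INTER_CUBIC))
E
```

```text
14.7 [ 0.4768 -0.4747  0.3883] [-0.4942  0.3648 -0.0165 -0.0002 -1.1892 -0.7583] 0.0005948811092976615 [-0.7259  0.7101  0.615 ]
az_y 108.23447899920232
```

View pics/v_top.png

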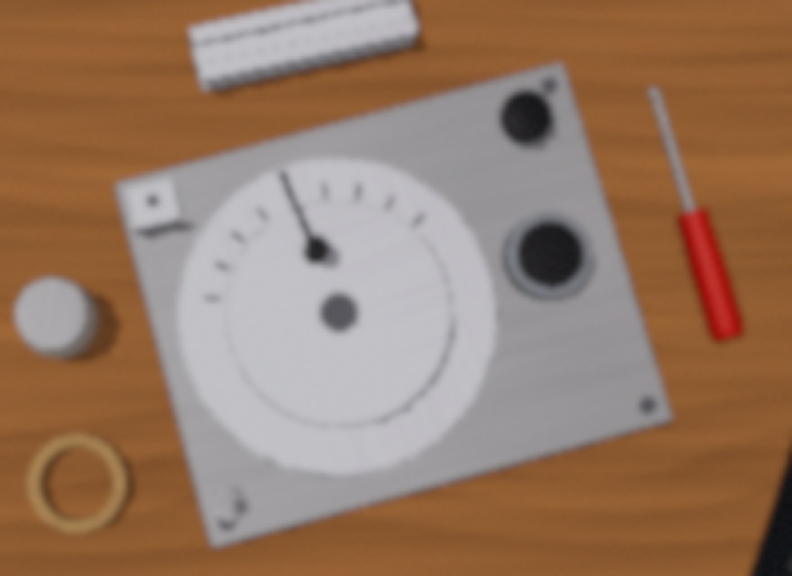

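View pics/v_scene.png

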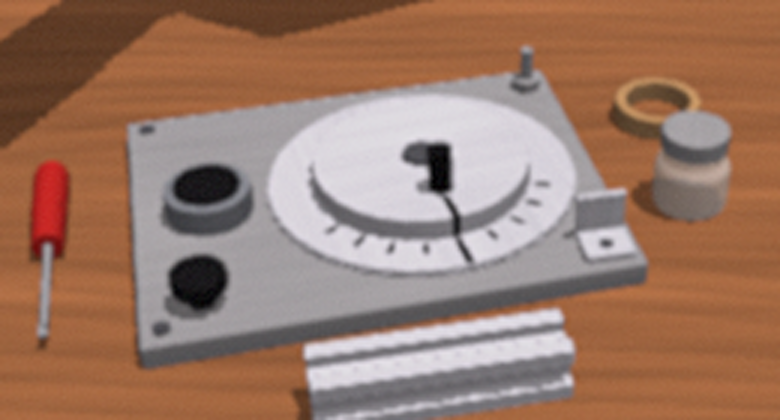

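In the top view, the stud (317,250), index mark and long line (284,173) lie on one straight line from the hub (339,312). In the scene view the plunger head has dropped to about (208,186), and the loose parts look unmoved. One numeric check, then I hand in.

```bash
python3 - <<'E'
from ang import *
T=lambda U,V:((U+.5)/3.6-.5+210,(V+.5)/3.6-.5+150)
S=lambda U,V:((U+.5)/3-.5+110,(V+.5)/3-.5+150)
print('plunger',tri([ray('top',T(550,254)),ray('scene',S(208,186))]))
hub=plane('top',T(339,312),.042)[:2]
print('stud',ang('top',T(317,249),.077,hub),'line out',ang('top',T(284,173),.025,hub))
a=cv2.imread('pics/a_top.png').astype(int);b=cv2.imread('pics/u_top.png').astype(int)
d=(abs(a-b).max(2)>40)[130:310,190:430]; n,l,st,c=cv2.connectedComponentsWithStats(d.astype('uint8'))
print([(x[0]+190,x[1]+130,x[4]) for x in st[1:] if x[4]>3])
arm.job_done()
E
```

```text
plunger (array([ 0.5574, -0.1953,  0.0404]), [np.float64(0.0019272166588496984), np.float64(0.0019272166588497038)])
stud (array([ 0.56 , -0.031]), np.float64(0.04368998336367657), np.float64(21.43590821175436)) line out (array([ 0.6219, -0.0112]), np.float64(0.1085848943286186), np.float64(19.277941252755017))
[(np.int32(292), np.int32(207), np.int32(82)), (np.int32(368), np.int32(213), np.int32(4)), (np.int32(371), np.int32(218), np.int32(5)), (np.int32(272), np.int32(233), np.int32(99)), (np.int32(418), np.int32(276), np.int32(210))]
the job is handed in; nothing more can be done
```

I turned the dial about 73° clockwise onto the long line, pressed the plunger to its stop, backed the arm well clear and handed the job in at about 15 s. No verdict was reported.

**Turning the dial:** I straddled the stud with the half-open fingers, without pinching it, and pushed with the trailing finger. Wrist force readings while pushing were about 4 to 5 N.

**Pressing the plunger:** I pressed with closed fingertips until travel stopped with the tip at about z = 0.046 m. Force at the stop was about 14 N.

**Last checks:**
- **Dial:** In the scene view before pressing, the index mark met the long line to about 1 mm, and it still looks lined up in both final views. The coarser top-view numbers put the stud at 21.4° and the line at 19.3°. That 2° gap is partly pixel error, and it is inside the 3.5° tolerance.
- **Plunger:** It is visibly down. Triangulating its top from the final pictures gave z ≈ 0.040 m with 2 mm residuals, below the 0.046 m stop. I put that down to picking the centre of a blurred, low-set head, and I trust the fingertip height and the force rise more.
- **Loose parts:** Comparing the top view before and after, changes showed up only at the stud and index mark, at the plunger, and at the arm in the edge of the frame. None of the loose parts appears to have moved.

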